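Try the hinges of three tins and reject the stiff one

ROBOT

A 6-joint arm with a two-finger parallel gripper is mounted at the origin on a cart in front of the work surface, level with it; the furniture and walls round the work are solid. World frame = base frame: x ahead of the robot, y to its left, z up, the work surface at z = 0. Lengths are in m, angles in rad, forces in N, time in s.
With the tool pointing down it reaches from about 0.35 to 0.85 m from the base axis. Payload 8.1 kg.
Tool frame: the origin (TCP) lies between the finger pads; the fingertips stand 14 mm ahead of it and the grasp point (between the pads) lies 5 mm behind it; z points along the fingers, y is the line along which they close (so a half turn about z gives the same grasp; the last joint's range is limited). The gripper opens to 93 mm and grips with 3 to 60 N. Pads are 15 mm wide; open, the fingers measure 128 mm over their backs; the gripper's body (75 mm by 188 mm) begins 65 mm behind the grasp point.
Start: joints at [-1.267, 0.13, 1.488, -0, 1.523, -0.085], TCP at [0.227, -0.555, 0.233] pointing down, gripper open.
Joint ranges: [-2.96, 2.96], [-0.89, 2.26], [0.02, 2.5], [-1.34, 4.48], [0, 2.73], [-2.66, 2.66]. Speed limits (rad/s): [2.39, 2.39, 2.79, 3.14, 3.14, 3.14].

INTERFACE

Orientations are given as a rotation vector (axis times angle).
In Python, from plant import robot gives the robot as it stands.
- The arm moves only by the tool arm_command, never from a script. Its argument "targets" is a list of rows, each an object of numbers: "x", "y", "z": the shift along the world's x, y, z in units of 500 mm (1.0 is 500 mm); "rx", "ry", "rz": the turn, a rotation vector about the world's x, y, z in units of 2 rad (1.0 is 2 rad); "claw": the closure in counts, from 0 (fully open) to 255 (shut). In form: [{"x": .., "y": .., "z": .., "rx": .., "ry": .., "rz": .., "claw": ..}, ...]. A call has 1 to 10 rows; each row is the pose to reach, as a shift and turn from the pose commanded when the call began; what a row does not reach only later rows make up. A row lasts 1/12 s, in which the tool goes at most 41.7 mm and 7.16 degrees, less where a joint would pass 70% of its speed; a pose out of reach is approached as far as the arm can. A call with a number of a shift or a turn outside -1 to 1 is refused whole. A call with a gripper value outside its range is refused whole. The fingers move at their own pace and stop on an object; "squeeze" is the grip in N (left out, the last holds). Time passes only in rows, so rows that repeat a pose let the fingers close. It gives the time, the measured TCP pose, the force, the opening and the grip force at its end, in the units of the state.
- robot.read_state(): the state, without advancing time (a new reading comes with each control period).
- robot.read_camera(name): name is "side" or "top" or "wrist"; returns (picture, depth): 400x640x3 uint8, red, green, blue; 400x640 float32, m along the optical axis (not along the pixel's ray), 0 where there is no reading.
- robot.get_calibration(name): a dict with "intrinsics" (3x3 intrinsics, pixels), "dist" ([k1, k2, p1, p2, k3] as OpenCV has them; the pictures are not rectified), "origin" and "orientation" of the camera in the world. Camera axes: x right, y up, looking along -z (the intrinsics and any distortion apply to the point x, -y, -z); pixel columns grow to the right and rows downward; lengths in m; the calibration is good to about 2 mm. A picture is of the moment at which its call begins: read the wrist's pose just before it. get_calibration takes no time and is no camera call; for the wrist camera it gives the pose at the moment of the call.
- robot.close_job(): hands the job in; it is judged then, once.
The state is a dict: "t": time; "q": joint angles; "dq": joint speeds; "joint_torque": joint torques, N m; "tool_pos": TCP position; "orientation": TCP orientation; "force": force on the tool from outside, world axes, zero at the start; "wrist_torque": the same for the moment, N m; "opening": finger opening in m; "gripper_force": force on a finger pad.
Only numpy, scipy, OpenCV 4.12 (cv2) and the standard library are available. Lean on these libraries where they do the work, as an engineer would, in place of code of your own. Each camera call takes 0.05 s, during which the arm holds its last target. There are 200 camera calls.

TASK

Lift the lid of each of the three red tins by its thumb tab to check that it swings freely: leave the two free ones where they stand with their lids thrown right back, and slide the one whose hinge is stuck, still shut, onto the middle of the black mat with the red border. Do not tip any tin over, and leave the other things alone.

Things in the scene. Friction and masses are not known exactly. Their poses are not given: they have to be found in the camera images.
- tin_a: one of three alike small red hinged tins, loose, 66 mm (its x) by 100 mm (its y) by 23 mm high, about 0.4 kg; origin at the centre of its underside, z up, x towards the hinge, -x towards the thumb tab. It starts shut with the tab side roughly towards the robot. Which of the three is stiff is not known beforehand and not to be seen
- tin_a_lid (a joint): lid of tin_a: 0 shut, grows as it opens, stop at 2.09 rad. The hinge lies along the tin's y, 33 mm behind the origin and 13 mm up; the lid carries the top and the upper 10 mm of the sides. A free lid needs well under 2 N at the tab, falls shut if let go short of upright and falls open to its stop past upright (about 1.6 rad). A stiff lid does not move: lifting its tab raises the front of the whole tin (about 2 N) instead
- tin_a_tab_edge (a point): underside of the outer edge of the lid's steel thumb tab, at the middle of its width; moves with the lid. The tab is 30 mm wide (tin's y) and 3 mm thick, sticks out 22 mm in front of the lid's front and slopes upwards to 39 mm above the table; shut, this point is 54 mm in front of the tin's origin and 34 mm above the table, with free space below it
- tin_b: one of three alike small red hinged tins, loose, 66 mm (its x) by 100 mm (its y) by 23 mm high, about 0.4 kg; origin at the centre of its underside, z up, x towards the hinge, -x towards the thumb tab. It starts shut with the tab side roughly towards the robot. Which of the three is stiff is not known beforehand and not to be seen
- tin_b_lid (a joint): lid of tin_b: 0 shut, grows as it opens, stop at 2.09 rad. The hinge lies along the tin's y, 33 mm behind the origin and 13 mm up; the lid carries the top and the upper 10 mm of the sides. A free lid needs well under 2 N at the tab, falls shut if let go short of upright and falls open to its stop past upright (about 1.6 rad). A stiff lid does not move: lifting its tab raises the front of the whole tin (about 2 N) instead
- tin_b_tab_edge (a point): underside of the outer edge of the lid's steel thumb tab, at the middle of its width; moves with the lid. The tab is 30 mm wide (tin's y) and 3 mm thick, sticks out 22 mm in front of the lid's front and slopes upwards to 39 mm above the table; shut, this point is 54 mm in front of the tin's origin and 34 mm above the table, with free space below it
- tin_c: one of three alike small red hinged tins, loose, 66 mm (its x) by 100 mm (its y) by 23 mm high, about 0.4 kg; origin at the centre of its underside, z up, x towards the hinge, -x towards the thumb tab. It starts shut with the tab side roughly towards the robot. Which of the three is stiff is not known beforehand and not to be seen
- tin_c_lid (a joint): lid of tin_c: 0 shut, grows as it opens, stop at 2.09 rad. The hinge lies along the tin's y, 33 mm behind the origin and 13 mm up; the lid carries the top and the upper 10 mm of the sides. A free lid needs well under 2 N at the tab, falls shut if let go short of upright and falls open to its stop past upright (about 1.6 rad). A stiff lid does not move: lifting its tab raises the front of the whole tin (about 2 N) instead
- tin_c_tab_edge (a point): underside of the outer edge of the lid's steel thumb tab, at the middle of its width; moves with the lid. The tab is 30 mm wide (tin's y) and 3 mm thick, sticks out 22 mm in front of the lid's front and slopes upwards to 39 mm above the table; shut, this point is 54 mm in front of the tin's origin and 34 mm above the table, with free space below it
- reject_mat: reject mat: black square with a red border, 140x140 mm, 1 mm thin and fixed, flat on the table between the robot and the tins; things slide over it freely; origin at its centre. Behind the tins, more than 0.73 m ahead of the robot, stand a mug, a tub of cotton buds, a pouch and the like, up to 92 mm tall
- dropper_bottle: small amber dropper bottle with black bulb cap, 33 mm across, 102 mm tall, standing loose among the tins; origin at the centre of its underside; leave alone
- tea_light: red tea light in a metal cup, 38 mm across, 18 mm tall, loose among the tins; origin at the centre of its underside; leave alone
- sanding_block: brown sanding block, 49x92x30 mm, loose at the right edge of the table; origin at the centre of its underside; leave alone
- clay_whistle: clay whistle, 34x80x29 mm, loose at the left edge of the table; origin at the centre of its underside; leave alone
- eraser: white and blue eraser, 22x52x12 mm, loose at the left edge of the table; origin at the centre of its underside; leave alone
- wax_tin: round green wax tin, 58 mm across, 22 mm tall, loose at the right edge of the table; no part of the job; origin at the centre of its underside; leave alone

How it is judged:
On the way, in this order (a step that is already met when the one before it is completed fails the run):
1. one free tin stands wide open in its place (((value of joint tin_a_lid above 1.7 rad and distance of tin_a from where it was at the start of the episode below 0.05 m and angle between tin_a's own z axis and vertical below 0.1 rad) or (value of joint tin_b_lid above 1.7 rad and distance of tin_b from where it was at the start of the episode below 0.05 m and angle between tin_b's own z axis and vertical below 0.1 rad) or (value of joint tin_c_lid above 1.7 rad and distance of tin_c from where it was at the start of the episode below 0.05 m and angle between tin_c's own z axis and vertical below 0.1 rad))), for 0.2 s.
2. both free tins stand wide open in their places ((((value of joint tin_a_lid above 1.7 rad and distance of tin_a from where it was at the start of the episode below 0.05 m and angle between tin_a's own z axis and vertical below 0.1 rad) and (value of joint tin_b_lid above 1.7 rad and distance of tin_b from where it was at the start of the episode below 0.05 m and angle between tin_b's own z axis and vertical below 0.1 rad)) or ((value of joint tin_a_lid above 1.7 rad and distance of tin_a from where it was at the start of the episode below 0.05 m and angle between tin_a's own z axis and vertical below 0.1 rad) and (value of joint tin_c_lid above 1.7 rad and distance of tin_c from where it was at the start of the episode below 0.05 m and angle between tin_c's own z axis and vertical below 0.1 rad)) or ((value of joint tin_b_lid above 1.7 rad and distance of tin_b from where it was at the start of the episode below 0.05 m and angle between tin_b's own z axis and vertical below 0.1 rad) and (value of joint tin_c_lid above 1.7 rad and distance of tin_c from where it was at the start of the episode below 0.05 m and angle between tin_c's own z axis and vertical below 0.1 rad)))), for 0.2 s.
At the end, for the whole second after the job is handed in: Two tins stand upright within 50 mm of where they started with their lids open beyond 1.7 rad; the third lies flat and shut (below 0.15 rad) on the table with its centre within 45 mm of the mat's centre along each of the mat's axes; all tins are at rest ((((value of joint tin_a_lid below 0.15 rad and angle between tin_a's own z axis and vertical below 0.1 rad and height (world z) of tin_a below 0.01 m and x of tin_a in the frame of reject_mat between -0.045 and 0.045 m and y of tin_a in the frame of reject_mat between -0.045 and 0.045 m) and (value of joint tin_b_lid above 1.7 rad and distance of tin_b from where it was at the start of the episode below 0.05 m and angle between tin_b's own z axis and vertical below 0.1 rad) and (value of joint tin_c_lid above 1.7 rad and distance of tin_c from where it was at the start of the episode below 0.05 m and angle between tin_c's own z axis and vertical below 0.1 rad)) or ((value of joint tin_b_lid below 0.15 rad and angle between tin_b's own z axis and vertical below 0.1 rad and height (world z) of tin_b below 0.01 m and x of tin_b in the frame of reject_mat between -0.045 and 0.045 m and y of tin_b in the frame of reject_mat between -0.045 and 0.045 m) and (value of joint tin_a_lid above 1.7 rad and distance of tin_a from where it was at the start of the episode below 0.05 m and angle between tin_a's own z axis and vertical below 0.1 rad) and (value of joint tin_c_lid above 1.7 rad and distance of tin_c from where it was at the start of the episode below 0.05 m and angle between tin_c's own z axis and vertical below 0.1 rad)) or ((value of joint tin_c_lid below 0.15 rad and angle between tin_c's own z axis and vertical below 0.1 rad and height (world z) of tin_c below 0.01 m and x of tin_c in the frame of reject_mat between -0.045 and 0.045 m and y of tin_c in the frame of reject_mat between -0.045 and 0.045 m) and (value of joint tin_a_lid above 1.7 rad and distance of tin_a from where it was at the start of the episode below 0.05 m and angle between tin_a's own z axis and vertical below 0.1 rad) and (value of joint tin_b_lid above 1.7 rad and distance of tin_b from where it was at the start of the episode below 0.05 m and angle between tin_b's own z axis and vertical below 0.1 rad))) and linear speed of each of tin_a, tin_b, tin_c below 0.02 m/s); the robot touches nothing.
It fails at once if a tin tipped by more than 35 degrees (angle between any of tin_a, tin_b, tin_c's own z axis and vertical above 0.61 rad).
It fails at once if a bystander moved by more than 30 mm (distance of any of dropper_bottle, tea_light, sanding_block, clay_whistle, eraser, wax_tin from where it was at the start of the episode above 0.03 m).
It fails at once if a bystander tipped over (angle between any of dropper_bottle, tea_light's own z axis and vertical above 0.6 rad).
It also fails if it takes over 72 s, if anything falls off the work surface, if the arm or the gripper's body presses on something with over 40 N, if the wrist force passes 120 N, or if a joint passes its speed limit or range.

## Working session

There is one attempt and no reset: what is moved stays moved. The work goes in short steps, Python scripts to look and compute and a tool call to move; the robot and the scene stay as the last step left them, time stands still between calls to the robot, and variables do not carry over. Pictures are saved under pics/ and viewed, at most 10 in all, crops included, and the job is handed in when it is done.

Besides the shell and the picture viewer there is one more tool, called as name([rows], argument=value, ...), one row to a line, values as JSON. arm_command: Moves the arm, as the interface text tells. Shifts and turns lie within -1 to 1; 1 stands for 500 mm of shift or 2 rad of turn. Its arguments: {"type":"object","properties":{"targets":{"type":"array","items":{"type":"object","properties":{"x":{"type":"number","minimum":-1,"maximum":1},"y":{"type":"number","minimum":-1,"maximum":1},"z":{"type":"number","minimum":-1,"maximum":1},"rx":{"type":"number","minimum":-1,"maximum":1},"ry":{"type":"number","minimum":-1,"maximum":1},"rz":{"type":"number","minimum":-1,"maximum":1},"claw":{"type":"number"}}}},"squeeze":{"type":"number"}},"required":["targets"]}

```bash
mkdir -p pics
python3 - <<'E'
from plant import robot
import cv2,numpy as np
s=robot.read_state();print(s)
for n in("top","side"):
    p,d=robot.read_camera(n);cv2.imwrite(f"pics/{n}0.png",p[:,:,::-1]);np.savez(f"{n}0.npz",p=p,d=d);print(n,robot.get_calibration(n))
print(robot.get_calibration("wrist"))
E
```

```text
{'t': 0.0, 'q': array([-1.26736616e+00,  1.31143912e-01,  1.48925769e+00,  1.56523427e-05,
        1.52298379e+00, -8.54248618e-02]), 'dq': array([ 0.00138535, -0.00104248,  0.00021245, -0.00064789, -0.00059486,
       -0.00195221]), 'joint_torque': array([ 2.36355154e-03, -5.59831345e+01, -4.91760743e+01,  7.70199741e-02,
        3.54238646e-02, -1.95575544e-04]), 'tool_pos': array([ 0.22733095, -0.55469439,  0.23160958]), 'orientation': array([-3.08065017e+00, -6.06625175e-01,  2.81775504e-04]), 'force': array([ 0.16694772, -0.14908207,  0.39163261]), 'wrist_torque': array([-0.01803545, -0.05500611, -0.01890141]), 'gripper_force': 0.0, 'opening': 0.09317526848666119}
top {'intrinsics': array([[418.36633784,   0.        , 318.41995361],
       [  0.        , 418.36633784, 197.41454161],
       [  0.        ,   0.        ,   1.        ]]), 'dist': array([0.03035965, 0.        , 0.        , 0.        , 0.        ]), 'origin': array([0.39135527, 0.01091039, 1.24211692]), 'orientation': array([ 0.08493312, -0.1058649 , -1.55667517])}
side {'intrinsics': array([[402.27447025,   0.        , 320.27984081],
       [  0.        , 402.27447025, 191.70550513],
       [  0.        ,   0.        ,   1.        ]]), 'dist': array([-0.04333094,  0.        ,  0.        ,  0.        ,  0.        ]), 'origin': array([0.00329819, 0.74293843, 0.78802818]), 'orientation': array([ 0.37328779, -1.07880192, -2.31618239])}
{'intrinsics': array([[323.40702508,   0.        , 318.65253192],
       [  0.        , 323.40702508, 198.16137874],
       [  0.        ,   0.        ,   1.        ]]), 'dist': array([-0.03079164,  0.        ,  0.        ,  0.        ,  0.        ]), 'origin': array([ 0.30484231, -0.52317889,  0.38403793]), 'orientation': array([-0.26643031,  0.18189828, -1.17258302])}
```

View pics/top0.png

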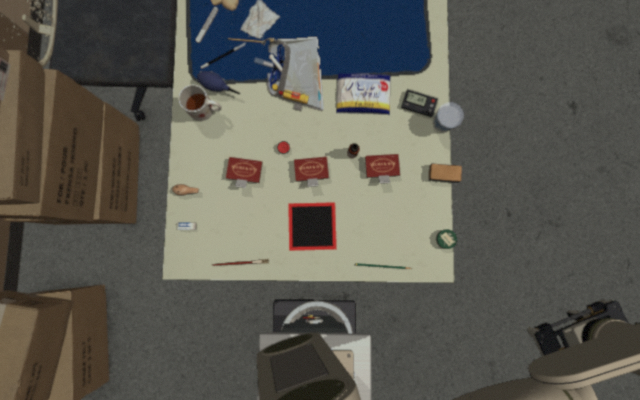

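View pics/side0.png

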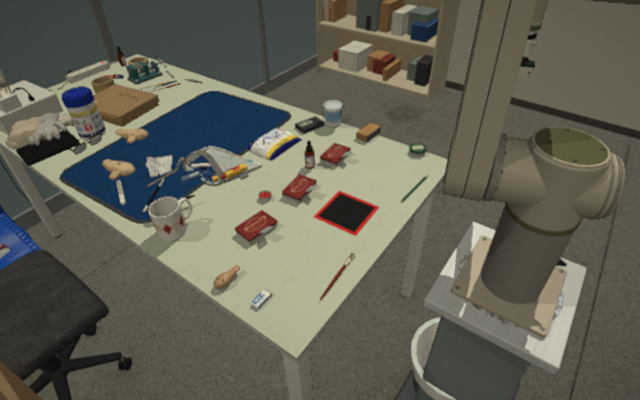

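The top view shows the three tins at about (245,170), (311,169) and (382,166), with their tabs pointing down towards the robot. The mat is at (312,226), the bottle at (353,150) and the tea light at (283,148). The side view agrees. Next I measure them.

```bash
cat > h.py <<'E'
import numpy as np,cv2
from scipy.spatial.transform import Rotation as R
def cast(cal,px,z):
    px=np.asarray(px,float).reshape(-1,1,2)
    u=cv2.undistortPoints(px,cal["intrinsics"],cal["dist"]).reshape(-1,2)
    d=R.from_rotvec(cal["orientation"]).apply(np.c_[u[:,0],-u[:,1],-np.ones(len(u))])
    o=np.asarray(cal["origin"]);return o+d*((z-o[2])/d[:,2])[:,None]
def red(p):
    h=cv2.cvtColor(p,cv2.COLOR_RGB2HSV)
    return (((h[...,0]<8)|(h[...,0]>172))&(h[...,1]>120)&(h[...,2]>50)).astype(np.uint8)
def rects(m,cal,z,amin):
    cs,_=cv2.findContours(m,cv2.RETR_EXTERNAL,cv2.CHAIN_APPROX_NONE)
    for c in cs:
        if cv2.contourArea(c)<amin: continue
        w=cast(cal,c.reshape(-1,2),z)[:,:2]
        r=cv2.minAreaRect((w*1000).astype(np.float32))
        print("px",c.reshape(-1,2).mean(0).round(),"ctr mm",np.round(r[0],1),"size",np.round(r[1],1),"ang",round(r[2],1))
E
python3 - <<'E'
from h import *
from plant import robot
cal=robot.get_calibration("top");f=np.load("top0.npz");p,d=f["p"],f["d"]
m=red(p);m[:130]=0;m[260:]=0
print("z=.023");rects(m,cal,.023,60)
print("z=0");rects(m,cal,.0,60)
print("depth",d[169,311],d[226,312],d[210,350])
print("bottle, tea:",cast(cal,[[353,150]],.1),cast(cal,[[283,148]],.018))
print("tabs",cast(cal,[[241,184],[313,184],[384,180]],.037))
E
```

```text
z=.023
px [312. 226.] ctr mm [456.   12.9] size [136.5 134.3] ang 1.1
px [244. 170.] ctr mm [620.5 217.2] size [95.7 61.6] ang 83.0
px [311. 168.] ctr mm [626.   18.9] size [61.9 95. ] ang 6.6
px [382. 165.] ctr mm [ 638.6 -192.3] size [61.8 95.8] ang 4.0
px [283. 147.] ctr mm [690.3 102.5] size [30.4 29.7] ang 1.1
z=0
px [312. 226.] ctr mm [457.2  13. ] size [139.  136.8] ang 1.1
px [244. 170.] ctr mm [624.8 221.1] size [97.6 62.7] ang 83.0
px [311. 168.] ctr mm [630.4  19.1] size [63.1 96.8] ang 6.6
px [382. 165.] ctr mm [ 643.3 -196.1] size [63.  97.6] ang 4.0
px [283. 147.] ctr mm [695.9 104.2] size [31.  30.3] ang 1.1
depth 1.2404875 1.2438735 1.2505394
bottle, tea: [[ 0.6656542  -0.09859464  0.1       ]] [[0.68840786 0.10279509 0.018     ]]
tabs [[ 0.57515983  0.2208123   0.037     ]
 [ 0.57798438  0.01185484  0.037     ]
 [ 0.59253445 -0.19538087  0.037     ]]
```

The sizes check out: the tins come out at about 62x96 mm by mask against 66x100. The tab directions match the yaws (R +4°, M +6.6°, L −7°). I'll pinch each tab by its side edges with a vertical tool and follow the lid's arc, starting with the right tin.

arm_command([
  {"x": 0.728, "y": 0.718, "z": -0.16, "rz": -0.16, "claw": 90},
  {"x": 0.728, "y": 0.718, "z": -0.16, "rz": -0.16, "claw": 90},
  {"x": 0.728, "y": 0.718, "z": -0.16, "rz": -0.16, "claw": 90},
  {"x": 0.728, "y": 0.718, "z": -0.16, "rz": -0.16, "claw": 90},
  {"x": 0.728, "y": 0.718, "z": -0.16, "rz": -0.16, "claw": 90},
  {"x": 0.728, "y": 0.718, "z": -0.16, "rz": -0.16, "claw": 90},
  {"x": 0.728, "y": 0.718, "z": -0.16, "rz": -0.16, "claw": 90},
  {"x": 0.728, "y": 0.718, "z": -0.16, "rz": -0.16, "claw": 90},
  {"x": 0.728, "y": 0.718, "z": -0.16, "rz": -0.16, "claw": 90},
  {"x": 0.728, "y": 0.718, "z": -0.16, "rz": -0.16, "claw": 90},
], squeeze=8)

```text
schema error: expected keys x, y, z, rx, ry, rz, claw
```

arm_command([
  {"x": 0.728, "y": 0.718, "z": -0.16, "rx": 0, "ry": 0, "rz": -0.16, "claw": 90},
  {"x": 0.728, "y": 0.718, "z": -0.16, "rx": 0, "ry": 0, "rz": -0.16, "claw": 90},
  {"x": 0.728, "y": 0.718, "z": -0.16, "rx": 0, "ry": 0, "rz": -0.16, "claw": 90},
  {"x": 0.728, "y": 0.718, "z": -0.16, "rx": 0, "ry": 0, "rz": -0.16, "claw": 90},
  {"x": 0.728, "y": 0.718, "z": -0.16, "rx": 0, "ry": 0, "rz": -0.16, "claw": 90},
  {"x": 0.728, "y": 0.718, "z": -0.16, "rx": 0, "ry": 0, "rz": -0.16, "claw": 90},
  {"x": 0.728, "y": 0.718, "z": -0.16, "rx": 0, "ry": 0, "rz": -0.16, "claw": 90},
  {"x": 0.728, "y": 0.718, "z": -0.16, "rx": 0, "ry": 0, "rz": -0.16, "claw": 90},
  {"x": 0.728, "y": 0.718, "z": -0.16, "rx": 0, "ry": 0, "rz": -0.16, "claw": 90},
  {"x": 0.728, "y": 0.718, "z": -0.16, "rx": 0, "ry": 0, "rz": -0.16, "claw": 90},
], squeeze=8)

```text
t: 0.93
tool_pos: [0.5195, -0.2662, 0.168]
orientation: [-3.139, -0.108, 0.001]
force: [0.5, -1.4, 0.1]
opening: 0.0604
gripper_force: 0.0
```

arm_command([
  {"x": 0.142, "y": 0.14, "z": -0.06, "rx": 0, "ry": 0, "rz": 0, "claw": 90},
  {"x": 0.142, "y": 0.14, "z": -0.06, "rx": 0, "ry": 0, "rz": 0, "claw": 90},
  {"x": 0.142, "y": 0.14, "z": -0.16, "rx": 0, "ry": 0, "rz": 0, "claw": 90},
  {"x": 0.142, "y": 0.14, "z": -0.16, "rx": 0, "ry": 0, "rz": 0, "claw": 90},
  {"x": 0.142, "y": 0.14, "z": -0.16, "rx": 0, "ry": 0, "rz": 0, "claw": 90},
  {"x": 0.142, "y": 0.14, "z": -0.16, "rx": 0, "ry": 0, "rz": 0, "claw": 90},
])

```text
t: 1.43
tool_pos: [0.5884, -0.1973, 0.087]
orientation: [-3.138, -0.109, 0.006]
force: [-0.7, 0.8, 0.7]
opening: 0.06
gripper_force: 0.0
```

Run:
```python
from plant import robot
from h import *
s=robot.read_state();print(s["tool_pos"],s["orientation"],s["force"])
cal=robot.get_calibration("wrist");p,d=robot.read_camera("wrist");cv2.imwrite("pics/w1.png",p[:,:,::-1]);print(cal)
rects(red(p),cal,.023,2000)
```

```text
[ 0.58835155 -0.19727697  0.08699539] [-3.13815599 -0.10945042  0.00580588] [-0.72200934  0.81234153  0.67746663]
{'intrinsics': array([[323.40702508,   0.        , 318.65253192],
       [  0.        , 323.40702508, 198.16137874],
       [  0.        ,   0.        ,   1.        ]]), 'dist': array([-0.03079164,  0.        ,  0.        ,  0.        ,  0.        ]), 'origin': array([ 0.67245113, -0.19171231,  0.23903828]), 'orientation': array([-0.24599807,  0.23327586, -1.48832817])}
px [319. 141.] ctr mm [ 641.8 -193.6] size [64.4 98.7] ang 4.0
px [ 45. 142.] ctr mm [ 6.309e+02 -3.000e-01] size [64.7 73.7] ang 6.0
```

View pics/w1.png

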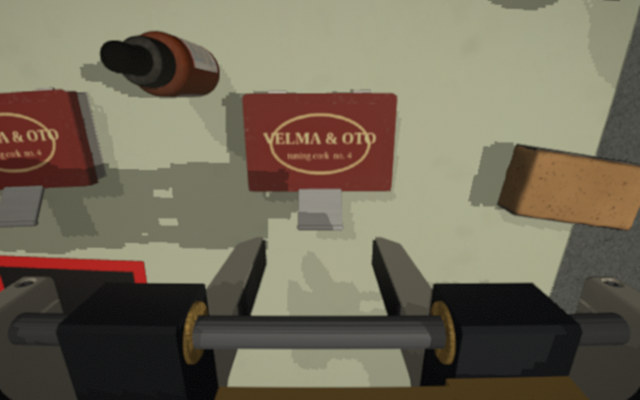

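The wrist view shows the right tin's tab at (320,208), centred between the fingers (245–395). The tin measures 64x99 mm at (642,−194), within 3 mm of the first fix. Next I go down and pinch.

arm_command([
  {"x": 0.006, "y": -0.004, "z": -0.106, "rx": 0, "ry": 0, "rz": 0, "claw": 90},
  {"x": 0.006, "y": -0.004, "z": -0.106, "rx": 0, "ry": 0, "rz": 0, "claw": 90},
  {"x": 0.006, "y": -0.004, "z": -0.106, "rx": 0, "ry": 0, "rz": 0, "claw": 90},
  {"x": 0.006, "y": -0.004, "z": -0.106, "rx": 0, "ry": 0, "rz": 0, "claw": 255},
  {"x": 0.006, "y": -0.004, "z": -0.106, "rx": 0, "ry": 0, "rz": 0, "claw": 255},
  {"x": 0.006, "y": -0.004, "z": -0.106, "rx": 0, "ry": 0, "rz": 0, "claw": 255},
  {"x": 0.006, "y": -0.004, "z": -0.106, "rx": 0, "ry": 0, "rz": 0, "claw": 255},
  {"x": 0.006, "y": -0.004, "z": -0.106, "rx": 0, "ry": 0, "rz": 0, "claw": 255},
  {"x": 0.006, "y": -0.004, "z": -0.106, "rx": 0, "ry": 0, "rz": 0, "claw": 255},
], squeeze=8)

```text
t: 2.23
tool_pos: [0.5934, -0.1998, 0.037]
orientation: [-3.14, -0.108, -0.002]
force: [-1.3, 3.2, 7.7]
opening: 0.0298
gripper_force: 8.0
```

arm_command([
  {"x": 0.003, "y": 0, "z": 0.011, "rx": 0, "ry": 0, "rz": 0, "claw": 255},
  {"x": 0.007, "y": 0, "z": 0.022, "rx": 0, "ry": 0, "rz": 0, "claw": 255},
  {"x": 0.011, "y": 0, "z": 0.033, "rx": 0, "ry": 0, "rz": 0, "claw": 255},
  {"x": 0.011, "y": 0, "z": 0.033, "rx": 0, "ry": 0, "rz": 0, "claw": 255},
  {"x": 0.011, "y": 0, "z": 0.033, "rx": 0, "ry": 0, "rz": 0, "claw": 255},
  {"x": 0.011, "y": 0, "z": 0.033, "rx": 0, "ry": 0, "rz": 0, "claw": 255},
])

```text
t: 2.73
tool_pos: [0.598, -0.2002, 0.0521]
orientation: [3.139, 0.108, -0.0]
force: [-1.3, -0.3, -1.0]
opening: 0.0305
gripper_force: 8.0
```

Run:
```python
from plant import robot
from h import *
s=robot.read_state();print(s["tool_pos"],s["force"])
p,d=robot.read_camera("side");a=p[130:180,300:370];p2,d2=robot.read_camera("wrist")
f=np.load("side0.npz")["p"][130:180,300:370]
im=np.vstack([cv2.resize(np.hstack([f,a]),(640,228),interpolation=cv2.INTER_CUBIC),cv2.resize(p2[60:260,160:480],(640,370))[:, :]])
cv2.imwrite("pics/t1.png",im[:,:,::-1])
```

```text
[ 0.59802829 -0.20024685  0.05206309] [-1.26961232 -0.25282108 -0.97425217]
```

View pics/t1.png

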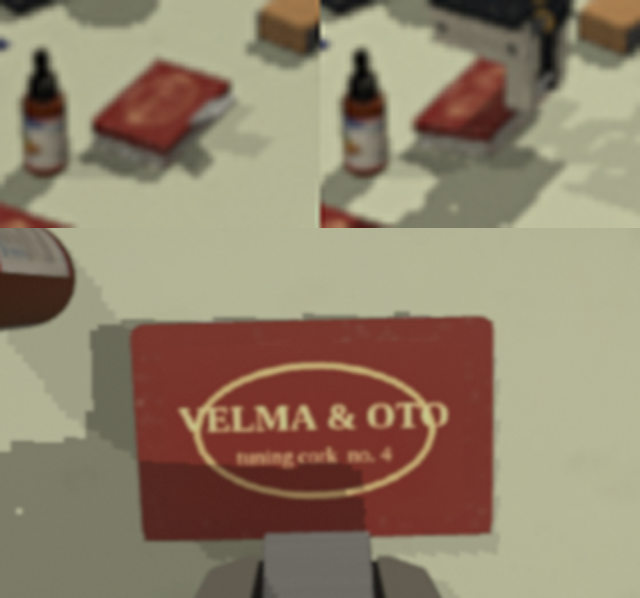

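The tab is held at a 30 mm opening and the force is only about −1 N, which points to a free lid but doesn't settle it. I'll raise it a bit more (still under 0.45 rad) and average the force.

arm_command([
  {"x": 0.008, "y": 0, "z": 0.015, "rx": 0, "ry": 0, "rz": 0, "claw": 255},
  {"x": 0.018, "y": 0, "z": 0.029, "rx": 0, "ry": 0, "rz": 0, "claw": 255},
  {"x": 0.018, "y": 0, "z": 0.029, "rx": 0, "ry": 0, "rz": 0, "claw": 255},
  {"x": 0.018, "y": 0, "z": 0.029, "rx": 0, "ry": 0, "rz": 0, "claw": 255},
])

```text
t: 3.17
tool_pos: [0.608, -0.2002, 0.0679]
orientation: [3.139, 0.109, 0.002]
force: [-2.5, -0.1, 0.8]
opening: 0.0297
gripper_force: 8.0
```

```bash
cat > chk.py <<'E'
import sys
from plant import robot
from h import *
n,x0,y0=sys.argv[1],int(sys.argv[2]),int(sys.argv[3])
F=[]
for i in range(5):
    p,d=robot.read_camera("side");F.append(robot.read_state()["force"])
print("mean",np.mean(F,0).round(2),"sd",np.std(F,0).round(2),robot.read_state()["tool_pos"])
im=np.hstack([np.load("side0.npz")["p"][y0:y0+50,x0:x0+70],p[y0:y0+50,x0:x0+70]])
cv2.imwrite(f"pics/{n}.png",cv2.resize(im,(800,286),interpolation=cv2.INTER_CUBIC)[:,:,::-1])
E
python3 chk.py t2 300 130
```

```text
mean [-2.64 -0.11  0.88] sd [0.28 0.52 0.58] [ 0.60682075 -0.20025346  0.06660497]
```

View pics/t2.png

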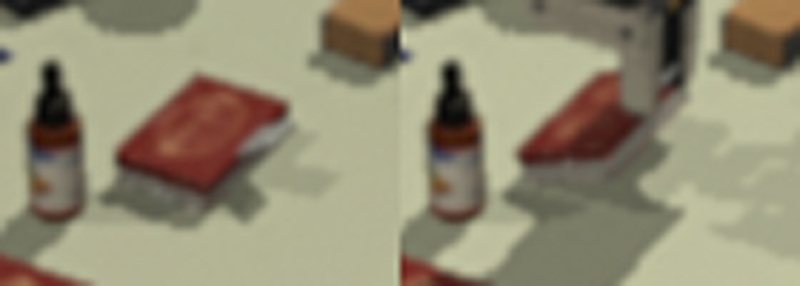

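In the raised view the grey body edge (525,170)–(680,105) seems to rise along with the red lid, and only shadow shows at (600,205), where the body's lower corner was. That suggests this tin is stuck. I'll confirm with depth at that corner.

Run:
```python
from plant import robot
from h import *
cal=robot.get_calibration("side");d0=np.load("side0.npz")["d"];p,d=robot.read_camera("side")
def z(dd,u,v):
    D=float(dd[v,u]);q=cv2.undistortPoints(np.array([[[u,v]]],float),cal["intrinsics"],cal["dist"])[0,0]
    return (cal["origin"]+R.from_rotvec(cal["orientation"]).apply(np.array([q[0],-q[1],-1])*D))*1000
for u,v in[(333,160),(334,162),(335,163),(335,164),(336,165),(337,164),(339,162),(341,160),(330,161),(325,158)]:
    print((u,v),z(d0,u,v).round(),z(d,u,v).round())
```

```text
(333, 160) [ 618. -151.   22.] [ 618. -152.   21.]
(334, 162) [ 612. -148.   18.] [ 628. -172.   -3.]
(335, 163) [ 607. -146.   17.] [ 620. -166.   -0.]
(335, 164) [ 606. -145.   14.] [ 617. -161.    0.]
(336, 165) [ 606. -152.    6.] [ 611. -159.    0.]
(337, 164) [ 608. -160.    5.] [ 610. -163.    2.]
(339, 162) [ 607. -171.    7.] [ 613. -179.   -1.]
(341, 160) [ 609. -185.    6.] [ 613. -192.    1.]
(330, 161) [ 626. -145.   18.] [ 629. -149.   15.]
(325, 158) [ 646. -146.   22.] [ 651. -152.   16.]
```

The body's front corner now reads as table (z≈0) where it was at z=5–17 mm before, so the right tin is the stuck one. I lower it again and drag it by the tab.

arm_command([
  {"x": -0.01, "y": 0, "z": -0.014, "rx": 0, "ry": 0, "rz": 0, "claw": 255},
  {"x": -0.018, "y": 0, "z": -0.029, "rx": 0, "ry": 0, "rz": 0, "claw": 255},
  {"x": -0.022, "y": 0, "z": -0.04, "rx": 0, "ry": 0, "rz": 0, "claw": 255},
  {"x": -0.026, "y": 0, "z": -0.05, "rx": 0, "ry": 0, "rz": 0, "claw": 255},
  {"x": -0.03, "y": 0, "z": -0.058, "rx": 0, "ry": 0, "rz": 0, "claw": 255},
  {"x": -0.03, "y": 0, "z": -0.058, "rx": 0, "ry": 0, "rz": 0, "claw": 255},
  {"x": -0.03, "y": 0, "z": -0.058, "rx": 0, "ry": 0, "rz": 0, "claw": 255},
  {"x": -0.03, "y": 0, "z": -0.058, "rx": 0, "ry": 0, "rz": 0, "claw": 255},
])

```text
t: 4.13
tool_pos: [0.5923, -0.1999, 0.0375]
orientation: [-3.139, -0.108, -0.0]
force: [-1.7, 0.0, -1.2]
opening: 0.03
gripper_force: 8.0
```

Run:
```python
from plant import robot
from h import *
s=robot.read_state();print(s["tool_pos"],s["force"],s["opening"])
cal=robot.get_calibration("wrist");p,d=robot.read_camera("wrist");rects(red(p),cal,.023,2000)
```

```text
[ 0.59226455 -0.19985559  0.03754434] [-1.74881168  0.03417023 -1.15649232] 0.029968861646297813
px [318. 162.] ctr mm [ 640.4 -195.8] size [65.  99.1] ang 4.5
px [ 10. 163.] ctr mm [631.2 -32.7] size [16.8 67. ] ang 77.4
```

arm_command([
  {"x": -0.01, "y": 0, "z": 0, "rx": 0, "ry": 0, "rz": 0, "claw": 255},
  {"x": -0.03, "y": 0, "z": 0, "rx": 0, "ry": 0, "rz": 0, "claw": 255},
  {"x": -0.06, "y": 0, "z": 0, "rx": 0, "ry": 0, "rz": 0, "claw": 255},
  {"x": -0.09, "y": 0, "z": 0, "rx": 0, "ry": 0, "rz": 0, "claw": 255},
  {"x": -0.12, "y": 0, "z": 0, "rx": 0, "ry": 0, "rz": 0, "claw": 255},
  {"x": -0.15, "y": 0.01, "z": 0, "rx": 0, "ry": 0, "rz": 0, "claw": 255},
  {"x": -0.18, "y": 0.03, "z": 0, "rx": 0, "ry": 0, "rz": 0, "claw": 255},
  {"x": -0.21, "y": 0.05, "z": 0, "rx": 0, "ry": 0, "rz": 0, "claw": 255},
  {"x": -0.23, "y": 0.08, "z": 0, "rx": 0, "ry": 0, "rz": 0, "claw": 255},
  {"x": -0.25, "y": 0.11, "z": 0, "rx": 0, "ry": 0, "rz": 0, "claw": 255},
], squeeze=20)

```text
t: 5.02
tool_pos: [0.4666, -0.1449, 0.0378]
orientation: [3.139, 0.107, 0.002]
force: [0.6, -0.5, -2.1]
opening: 0.0297
gripper_force: 20.0
```

arm_command([
  {"x": -0.02, "y": 0.03, "z": 0, "rx": 0, "ry": 0, "rz": 0, "claw": 255},
  {"x": -0.04, "y": 0.06, "z": 0, "rx": 0, "ry": 0, "rz": 0, "claw": 255},
  {"x": -0.05, "y": 0.09, "z": 0, "rx": 0, "ry": 0, "rz": 0, "claw": 255},
  {"x": -0.07, "y": 0.13, "z": 0, "rx": 0, "ry": 0, "rz": 0, "claw": 255},
  {"x": -0.08, "y": 0.17, "z": 0, "rx": 0, "ry": 0, "rz": 0, "claw": 255},
  {"x": -0.09, "y": 0.2, "z": 0, "rx": 0, "ry": 0, "rz": 0, "claw": 255},
  {"x": -0.1, "y": 0.24, "z": 0, "rx": 0, "ry": 0, "rz": 0, "claw": 255},
  {"x": -0.11, "y": 0.28, "z": 0, "rx": 0, "ry": 0, "rz": 0, "claw": 255},
  {"x": -0.12, "y": 0.31, "z": 0, "rx": 0, "ry": 0, "rz": 0, "claw": 255},
  {"x": -0.12, "y": 0.31, "z": 0, "rx": 0, "ry": 0, "rz": 0, "claw": 255},
])

```text
t: 5.85
tool_pos: [0.4061, 0.0122, 0.0375]
orientation: [-3.138, -0.111, 0.0]
force: [-0.7, 0.5, -2.9]
opening: 0.0296
gripper_force: 20.0
```

Run:
```python
from plant import robot
from h import *
s=robot.read_state();print(s["tool_pos"],s["force"],s["opening"])
cal=robot.get_calibration("wrist");p,d=robot.read_camera("wrist");m=red(p);rects(m,cal,.023,2000)
```

```text
[0.40608632 0.01219403 0.03748008] [-0.72620667  0.45603113 -2.9010978 ] 0.02964694424791337
px [334. 129.] ctr mm [462.8  13.6] size [123.7 123.7] ang 2.1
```

The tin has reached the mat at about (454,16). I release it and move above the middle tin.

arm_command([
  {"x": 0, "y": 0, "z": 0, "rx": 0, "ry": 0, "rz": 0, "claw": 90},
  {"x": 0, "y": 0, "z": 0, "rx": 0, "ry": 0, "rz": 0, "claw": 90},
  {"x": 0, "y": 0, "z": 0, "rx": 0, "ry": 0, "rz": 0, "claw": 90},
  {"x": 0, "y": 0, "z": 0.08, "rx": 0, "ry": 0, "rz": 0, "claw": 90},
  {"x": 0.06, "y": 0.003, "z": 0.14, "rx": 0, "ry": 0, "rz": 0.02, "claw": 90},
  {"x": 0.12, "y": 0.003, "z": 0.14, "rx": 0, "ry": 0, "rz": 0.02, "claw": 90},
  {"x": 0.2, "y": 0.003, "z": 0.12, "rx": 0, "ry": 0, "rz": 0.023, "claw": 90},
  {"x": 0.28, "y": 0.003, "z": 0.1, "rx": 0, "ry": 0, "rz": 0.023, "claw": 90},
  {"x": 0.35, "y": 0.003, "z": 0.1, "rx": 0, "ry": 0, "rz": 0.023, "claw": 90},
  {"x": 0.35, "y": 0.003, "z": 0.1, "rx": 0, "ry": 0, "rz": 0.023, "claw": 90},
], squeeze=8)

```text
t: 6.73
tool_pos: [0.5863, 0.0103, 0.0851]
orientation: [-3.137, -0.178, 0.001]
force: [0.8, -0.3, -0.9]
opening: 0.0603
gripper_force: 0.0
```

Run:
```python
from plant import robot
from h import *
robot.read_camera("wrist")
s=robot.read_state();print(s["tool_pos"],s["force"],s["opening"])
cal=robot.get_calibration("wrist");p,d=robot.read_camera("wrist");m=red(p);rects(m,cal,.023,2000)
```

```text
[0.58400718 0.01042501 0.08559819] [-0.3753113   0.30953263 -0.40035502] 0.06042771944719877
px [315. 153.] ctr mm [628.7  18.3] size [64.2 98.6] ang 6.5
px [ 27. 134.] ctr mm [621.2 209.5] size [44.2 35.6] ang 80.2
px [ 51. 137.] ctr mm [621.  197.6] size [69.8 65.3] ang 81.7
px [196.  37.] ctr mm [693.2  98.6] size [33.6 32.7] ang 5.7
```

arm_command([
  {"x": -0.004, "y": 0.005, "z": -0.097, "rx": 0, "ry": 0, "rz": 0, "claw": 90},
  {"x": -0.004, "y": 0.005, "z": -0.097, "rx": 0, "ry": 0, "rz": 0, "claw": 90},
  {"x": -0.004, "y": 0.005, "z": -0.097, "rx": 0, "ry": 0, "rz": 0, "claw": 255},
  {"x": -0.004, "y": 0.005, "z": -0.097, "rx": 0, "ry": 0, "rz": 0, "claw": 255},
  {"x": -0.004, "y": 0.005, "z": -0.097, "rx": 0, "ry": 0, "rz": 0, "claw": 255},
  {"x": -0.004, "y": 0.005, "z": -0.097, "rx": 0, "ry": 0, "rz": 0, "claw": 255},
  {"x": -0.004, "y": 0.005, "z": -0.097, "rx": 0, "ry": 0, "rz": 0, "claw": 255},
  {"x": -0.004, "y": 0.005, "z": -0.097, "rx": 0, "ry": 0, "rz": 0, "claw": 255},
], squeeze=8)

```text
t: 7.5
tool_pos: [0.5814, 0.0135, 0.041]
orientation: [3.136, 0.18, 0.004]
force: [-1.0, -1.3, 5.5]
opening: 0.0297
gripper_force: 8.0
```

arm_command([
  {"x": 0.003, "y": 0, "z": 0.011, "rx": 0, "ry": 0, "rz": 0, "claw": 255},
  {"x": 0.007, "y": 0.001, "z": 0.022, "rx": 0, "ry": 0, "rz": 0, "claw": 255},
  {"x": 0.011, "y": 0.001, "z": 0.033, "rx": 0, "ry": 0, "rz": 0, "claw": 255},
  {"x": 0.019, "y": 0.002, "z": 0.048, "rx": 0, "ry": 0, "rz": 0, "claw": 255},
  {"x": 0.029, "y": 0.003, "z": 0.062, "rx": 0, "ry": 0, "rz": 0, "claw": 255},
  {"x": 0.029, "y": 0.003, "z": 0.062, "rx": 0, "ry": 0, "rz": 0, "claw": 255},
  {"x": 0.029, "y": 0.003, "z": 0.062, "rx": 0, "ry": 0, "rz": 0, "claw": 255},
])

```text
t: 8.08
tool_pos: [0.5949, 0.0155, 0.071]
orientation: [3.136, 0.181, 0.0]
force: [-3.7, -1.6, 2.5]
opening: 0.0299
gripper_force: 8.0
```

```bash
cat > body.py <<'E'
# height profile of a tin's front and y+ faces seen from the side camera, start against now
import sys
from plant import robot
from h import *
lo=np.array(eval(sys.argv[1]));hi=np.array(eval(sys.argv[2]))
cal=robot.get_calibration("side");d0=np.load("side0.npz")["d"];p,d=robot.read_camera("side")
v,u=np.mgrid[:400,:640];q=cv2.undistortPoints(np.dstack([u,v]).reshape(-1,1,2).astype(float),cal["intrinsics"],cal["dist"]).reshape(-1,2)
r=R.from_rotvec(cal["orientation"]).apply(np.c_[q[:,0],-q[:,1],-np.ones(len(q))])
for n,dd in(("start",d0),("now",d)):
    w=(cal["origin"]+r*dd.reshape(-1,1))*1000
    k=((w>lo)&(w<hi)).all(1);print(n,k.sum(),"pixels in box")
s=robot.read_state();print(s["tool_pos"],s["force"],s["opening"])
E
python3 body.py "[590,-45,4]" "[670,85,13]"
```

```text
start 57 pixels in box
now 113 pixels in box
[0.59447009 0.01544255 0.07030415] [-4.76351232 -1.5921934   3.61791075] 0.029980744656046276
```

The middle tin's body stays down (box count 57→113), so its lid is free. The force is purely radial, outward from the hinge, so my arc is a few mm too tight. I continue on a slightly larger radius.

arm_command([
  {"x": 0.006, "y": 0, "z": 0.017, "rx": 0, "ry": 0, "rz": 0, "claw": 255},
  {"x": 0.024, "y": 0.003, "z": 0.034, "rx": 0, "ry": 0, "rz": 0, "claw": 255},
  {"x": 0.043, "y": 0.005, "z": 0.047, "rx": 0, "ry": 0, "rz": 0, "claw": 255},
  {"x": 0.064, "y": 0.007, "z": 0.058, "rx": 0, "ry": 0, "rz": 0, "claw": 255},
  {"x": 0.064, "y": 0.007, "z": 0.058, "rx": 0, "ry": 0, "rz": 0, "claw": 255},
  {"x": 0.064, "y": 0.007, "z": 0.058, "rx": 0, "ry": 0, "rz": 0, "claw": 255},
])

```text
t: 8.63
tool_pos: [0.6272, 0.019, 0.0997]
orientation: [3.136, 0.181, 0.002]
force: [-2.5, -0.7, 3.9]
opening: 0.0298
gripper_force: 8.0
```

```bash
python3 body.py "[590,-45,4]" "[670,85,13]"
python3 - <<'E'
from plant import robot
from h import *
p,d=robot.read_camera("side");w,_=robot.read_camera("wrist")
cv2.imwrite("pics/m1.png",np.vstack([cv2.resize(p[140:240,230:390],(640,400),interpolation=cv2.INTER_CUBIC),w[60:260]])[:,:,::-1])
E
```

```text
start 57 pixels in box
now 213 pixels in box
[0.62662986 0.01895744 0.09945785] [-2.13419685  0.54416627  5.77297433] 0.029969172723834682
```

View pics/m1.png

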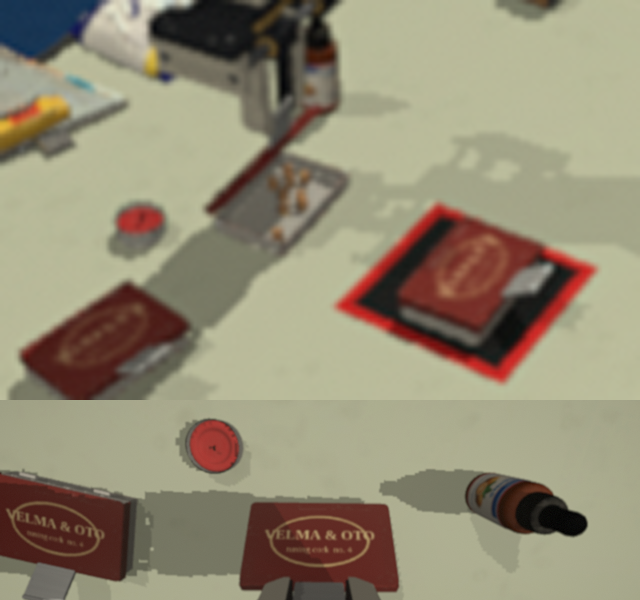

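The picture shows the middle lid well open with its body flat on the table at (285,210). The stuck tin sits shut in the middle of the mat at (470,280). I carry the lid past upright and release it.

arm_command([
  {"x": 0.021, "y": 0.002, "z": 0.014, "rx": 0, "ry": 0, "rz": 0, "claw": 255},
  {"x": 0.045, "y": 0.005, "z": 0.018, "rx": 0, "ry": 0, "rz": 0, "claw": 255},
  {"x": 0.069, "y": 0.008, "z": 0.02, "rx": 0, "ry": 0, "rz": 0, "claw": 255},
  {"x": 0.094, "y": 0.011, "z": 0.018, "rx": 0, "ry": 0, "rz": 0, "claw": 255},
  {"x": 0.118, "y": 0.013, "z": 0.012, "rx": 0, "ry": 0, "rz": 0, "claw": 255},
  {"x": 0.135, "y": 0.015, "z": 0.006, "rx": 0, "ry": 0, "rz": 0, "claw": 255},
  {"x": 0.149, "y": 0.017, "z": 0, "rx": 0, "ry": 0, "rz": 0, "claw": 255},
  {"x": 0.162, "y": 0.018, "z": -0.008, "rx": 0, "ry": 0, "rz": 0, "claw": 255},
  {"x": 0.162, "y": 0.018, "z": -0.008, "rx": 0, "ry": 0, "rz": 0, "claw": 255},
])

```text
t: 9.53
tool_pos: [0.7081, 0.0282, 0.0942]
orientation: [-3.136, -0.18, 0.0]
force: [1.2, 0.9, 2.0]
opening: 0.0298
gripper_force: 8.0
```

arm_command([
  {"x": 0, "y": 0, "z": 0, "rx": 0, "ry": 0, "rz": 0, "claw": 90},
  {"x": 0, "y": 0, "z": 0, "rx": 0, "ry": 0, "rz": 0, "claw": 90},
  {"x": 0, "y": 0, "z": 0, "rx": 0, "ry": 0, "rz": 0, "claw": 90},
  {"x": 0, "y": 0, "z": 0.08, "rx": 0, "ry": 0, "rz": 0, "claw": 90},
  {"x": 0, "y": 0, "z": 0.16, "rx": 0, "ry": 0, "rz": 0, "claw": 90},
  {"x": -0.02, "y": 0, "z": 0.2, "rx": 0, "ry": 0, "rz": 0, "claw": 90},
  {"x": -0.1, "y": 0.06, "z": 0.2, "rx": 0, "ry": 0, "rz": 0, "claw": 90},
  {"x": -0.16, "y": 0.12, "z": 0.2, "rx": 0, "ry": 0, "rz": -0.05, "claw": 90},
])

```text
t: 10.2
tool_pos: [0.6349, 0.0803, 0.1979]
orientation: [3.141, 0.021, 0.008]
force: [0.4, 1.2, 0.1]
opening: 0.0602
gripper_force: 0.0
```

Run:
```python
from plant import robot
from h import *
robot.read_camera("wrist")
s=robot.read_state();print(s["tool_pos"],s["orientation"],s["force"],s["opening"])
p,d=robot.read_camera("side");w,_=robot.read_camera("top")
cv2.imwrite("pics/m2.png",np.vstack([cv2.resize(p[140:240,230:390],(640,400),interpolation=cv2.INTER_CUBIC),cv2.resize(w[130:260,210:420],(323,200))[:, :].repeat(2,1)[:,:640]])[:,:,::-1])
cal=robot.get_calibration("wrist");p,d=robot.read_camera("wrist");m=red(p);rects(m,cal,.023,2000)
```

```text
[0.62741585 0.08690895 0.19430029] [-3.138875   -0.00378696  0.00787535] [ 1.13621002  5.00888106 -2.00586352] 0.060539120283469056
px [191. 185.] ctr mm [623.1 216.5] size [99.5 63.9] ang 83.0
```

View pics/m2.png

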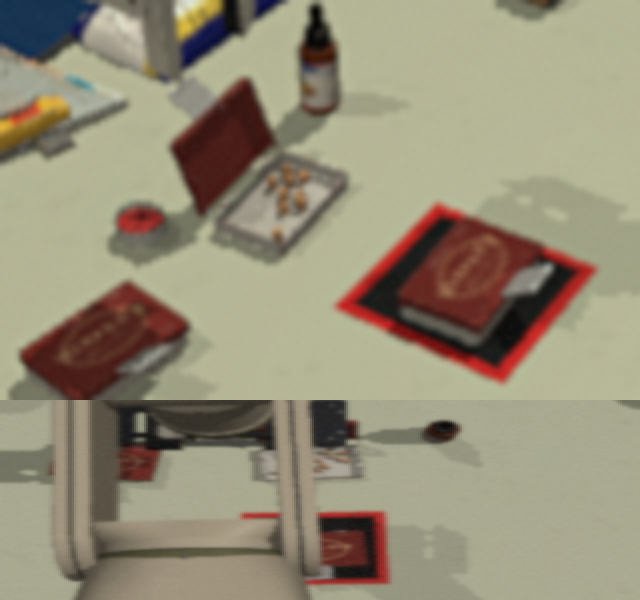

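The middle tin is wide open, with its lid back and resting at the stop. The left tin is at (623,216.5), yaw −7°, and its size checks out. Next I move to its tab.

arm_command([
  {"x": -0.06, "y": 0.07, "z": 0, "rx": 0, "ry": 0, "rz": -0.061, "claw": 90},
  {"x": -0.1, "y": 0.14, "z": 0, "rx": 0, "ry": 0, "rz": -0.061, "claw": 90},
  {"x": -0.103, "y": 0.22, "z": -0.03, "rx": 0, "ry": 0, "rz": -0.061, "claw": 90},
  {"x": -0.103, "y": 0.27, "z": -0.09, "rx": 0, "ry": 0, "rz": -0.061, "claw": 90},
  {"x": -0.103, "y": 0.27, "z": -0.16, "rx": 0, "ry": 0, "rz": -0.061, "claw": 90},
  {"x": -0.103, "y": 0.27, "z": -0.2, "rx": 0, "ry": 0, "rz": -0.061, "claw": 90},
  {"x": -0.103, "y": 0.27, "z": -0.2, "rx": 0, "ry": 0, "rz": -0.061, "claw": 90},
  {"x": -0.103, "y": 0.27, "z": -0.2, "rx": 0, "ry": 0, "rz": -0.061, "claw": 90},
])

```text
t: 11.07
tool_pos: [0.5825, 0.2158, 0.0941]
orientation: [3.136, -0.168, -0.004]
force: [0.0, 0.0, -0.6]
opening: 0.0604
gripper_force: 0.0
```

Run:
```python
from plant import robot
from h import *
cal=robot.get_calibration("wrist");p,d=robot.read_camera("wrist");m=red(p);rects(m,cal,.023,2000)
s=robot.read_state();print(s["tool_pos"],s["orientation"],s["force"],s["opening"])
```

```text
px [564. 253.] ctr mm [516.2  32.2] size [ 51.1 127.4] ang 1.8
px [311. 159.] ctr mm [622.8 217.2] size [98.6 64.4] ang 83.1
px [470.  34.] ctr mm [693.6 107.8] size [33.7 32.6] ang 44.3
[0.58385944 0.21611838 0.09616867] [-3.13700918e+00  1.69104723e-01 -1.42800478e-03] [0.91697798 0.30857903 0.1903526 ] 0.06033699200132731
```

arm_command([
  {"x": -0.015, "y": 0.013, "z": -0.05, "rx": 0, "ry": 0, "rz": -0.007, "claw": 90},
  {"x": -0.015, "y": 0.013, "z": -0.116, "rx": 0, "ry": 0, "rz": -0.007, "claw": 90},
  {"x": -0.015, "y": 0.013, "z": -0.116, "rx": 0, "ry": 0, "rz": -0.007, "claw": 90},
  {"x": -0.015, "y": 0.013, "z": -0.116, "rx": 0, "ry": 0, "rz": -0.007, "claw": 255},
  {"x": -0.015, "y": 0.013, "z": -0.116, "rx": 0, "ry": 0, "rz": -0.007, "claw": 255},
  {"x": -0.015, "y": 0.013, "z": -0.116, "rx": 0, "ry": 0, "rz": -0.007, "claw": 255},
  {"x": -0.015, "y": 0.013, "z": -0.116, "rx": 0, "ry": 0, "rz": -0.007, "claw": 255},
  {"x": -0.015, "y": 0.013, "z": -0.116, "rx": 0, "ry": 0, "rz": -0.007, "claw": 255},
], squeeze=8)

```text
t: 11.78
tool_pos: [0.5766, 0.2234, 0.0392]
orientation: [-3.135, 0.191, -0.004]
force: [-0.9, -2.9, 1.8]
opening: 0.0315
gripper_force: 1.4
```

arm_command([
  {"x": 0.003, "y": 0, "z": 0.012, "rx": 0, "ry": 0, "rz": 0, "claw": 255},
  {"x": 0.007, "y": -0.001, "z": 0.023, "rx": 0, "ry": 0, "rz": 0, "claw": 255},
  {"x": 0.015, "y": -0.002, "z": 0.039, "rx": 0, "ry": 0, "rz": 0, "claw": 255},
  {"x": 0.024, "y": -0.003, "z": 0.055, "rx": 0, "ry": 0, "rz": 0, "claw": 255},
  {"x": 0.024, "y": -0.003, "z": 0.055, "rx": 0, "ry": 0, "rz": 0, "claw": 255},
  {"x": 0.024, "y": -0.003, "z": 0.055, "rx": 0, "ry": 0, "rz": 0, "claw": 255},
])

```text
t: 12.28
tool_pos: [0.5879, 0.2218, 0.0658]
orientation: [-3.135, 0.191, -0.002]
force: [-2.6, 0.9, 1.5]
opening: 0.0298
gripper_force: 8.0
```

```bash
python3 body.py "[585,150,4]" "[665,285,13]"
```

```text
start 61 pixels in box
now 129 pixels in box
[0.58738623 0.2218733  0.06509966] [-1.70589668  0.31722694  1.22228036] 0.029855693725527013
```

The left tin's body also stays down (61→129), so its lid is free. I swing it right back.

arm_command([
  {"x": 0.014, "y": -0.002, "z": 0.02, "rx": 0, "ry": 0, "rz": 0, "claw": 255},
  {"x": 0.031, "y": -0.004, "z": 0.037, "rx": 0, "ry": 0, "rz": 0, "claw": 255},
  {"x": 0.051, "y": -0.006, "z": 0.052, "rx": 0, "ry": 0, "rz": 0, "claw": 255},
  {"x": 0.072, "y": -0.009, "z": 0.064, "rx": 0, "ry": 0, "rz": 0, "claw": 255},
  {"x": 0.094, "y": -0.012, "z": 0.072, "rx": 0, "ry": 0, "rz": 0, "claw": 255},
  {"x": 0.117, "y": -0.014, "z": 0.078, "rx": 0, "ry": 0, "rz": 0, "claw": 255},
  {"x": 0.141, "y": -0.017, "z": 0.08, "rx": 0, "ry": 0, "rz": 0, "claw": 255},
  {"x": 0.165, "y": -0.02, "z": 0.078, "rx": 0, "ry": 0, "rz": 0, "claw": 255},
  {"x": 0.188, "y": -0.023, "z": 0.073, "rx": 0, "ry": 0, "rz": 0, "claw": 255},
  {"x": 0.205, "y": -0.025, "z": 0.068, "rx": 0, "ry": 0, "rz": 0, "claw": 255},
])

```text
t: 13.17
tool_pos: [0.6915, 0.2092, 0.0997]
orientation: [-3.135, 0.19, -0.003]
force: [-0.4, 0.8, 1.1]
opening: 0.0297
gripper_force: 8.0
```

arm_command([
  {"x": 0.016, "y": -0.002, "z": -0.007, "rx": 0, "ry": 0, "rz": 0, "claw": 255},
  {"x": 0.032, "y": -0.004, "z": -0.017, "rx": 0, "ry": 0, "rz": 0, "claw": 255},
  {"x": 0.032, "y": -0.004, "z": -0.017, "rx": 0, "ry": 0, "rz": 0, "claw": 255},
  {"x": 0.032, "y": -0.004, "z": -0.017, "rx": 0, "ry": 0, "rz": 0, "claw": 90},
  {"x": 0.032, "y": -0.004, "z": -0.017, "rx": 0, "ry": 0, "rz": 0, "claw": 90},
  {"x": 0.032, "y": -0.004, "z": -0.017, "rx": 0, "ry": 0, "rz": 0, "claw": 90},
  {"x": 0.032, "y": -0.004, "z": 0.06, "rx": 0, "ry": 0, "rz": 0, "claw": 90},
  {"x": 0.032, "y": -0.004, "z": 0.14, "rx": 0, "ry": 0, "rz": 0, "claw": 90},
  {"x": 0.032, "y": -0.004, "z": 0.22, "rx": 0, "ry": 0, "rz": 0, "claw": 90},
  {"x": 0, "y": -0.004, "z": 0.26, "rx": 0, "ry": 0, "rz": 0, "claw": 90},
])

```text
t: 14.0
tool_pos: [0.692, 0.2071, 0.2346]
orientation: [-3.134, 0.191, -0.01]
force: [1.1, 0.4, 2.0]
opening: 0.0601
gripper_force: 0.0
```

arm_command([
  {"x": -0.06, "y": 0.02, "z": 0.06, "rx": 0, "ry": 0, "rz": 0, "claw": 90},
  {"x": -0.12, "y": 0.06, "z": 0.1, "rx": 0, "ry": 0, "rz": 0, "claw": 90},
  {"x": -0.18, "y": 0.12, "z": 0.1, "rx": 0, "ry": 0, "rz": 0, "claw": 90},
  {"x": -0.24, "y": 0.18, "z": 0.1, "rx": 0, "ry": 0, "rz": 0, "claw": 90},
  {"x": -0.3, "y": 0.24, "z": 0.1, "rx": 0, "ry": 0, "rz": 0, "claw": 90},
  {"x": -0.34, "y": 0.3, "z": 0.1, "rx": 0, "ry": 0, "rz": 0, "claw": 90},
  {"x": -0.38, "y": 0.36, "z": 0.1, "rx": 0, "ry": 0, "rz": 0, "claw": 90},
  {"x": -0.4, "y": 0.42, "z": 0.1, "rx": 0, "ry": 0, "rz": 0, "claw": 90},
  {"x": -0.42, "y": 0.42, "z": 0.1, "rx": 0, "ry": 0, "rz": 0, "claw": 90},
  {"x": -0.42, "y": 0.42, "z": 0.1, "rx": 0, "ry": 0, "rz": 0, "claw": 90},
])

```text
t: 14.83
tool_pos: [0.4771, 0.4186, 0.2781]
orientation: [3.135, -0.184, -0.002]
force: [0.2, -0.9, -0.5]
opening: 0.0602
gripper_force: 0.0
```

Run:
```python
from plant import robot
from h import *
p,d=robot.read_camera("top");q,_=robot.read_camera("side")
cal=robot.get_calibration("top");m=red(p);m[:120]=0;m[260:]=0;m[:,:210]=0
print("z=0.023");rects(m,cal,.023,60)
g=cv2.morphologyEx(m[205:247,291:334],cv2.MORPH_OPEN,np.ones((5,5)));M=np.zeros_like(m);M[205:247,291:334]=g
print("on mat");rects(M,cal,.023,60)
cv2.imwrite("pics/f.png",np.vstack([cv2.resize(p[120:270,160:460],(600,300)),cv2.resize(q[120:270,200:500],(600,300))])[:,:,::-1])
print(robot.read_state()["t"],robot.read_state()["tool_pos"])
```

```text
z=0.023
px [312. 226.] ctr mm [456.   12.9] size [136.5 134.3] ang 1.1
px [311. 149.] ctr mm [684.5  26.6] size [40.8 95.8] ang 5.5
px [283. 147.] ctr mm [690.3 102.5] size [30.4 29.7] ang 1.1
px [244. 149.] ctr mm [682.3 218.6] size [93.6 39.7] ang 83.3
on mat
px [311. 227.] ctr mm [454.2  15.8] size [ 68.2 102.2] ang 4.6
14.9333 [0.47948305 0.4166567  0.27851052]
```

View pics/f.png

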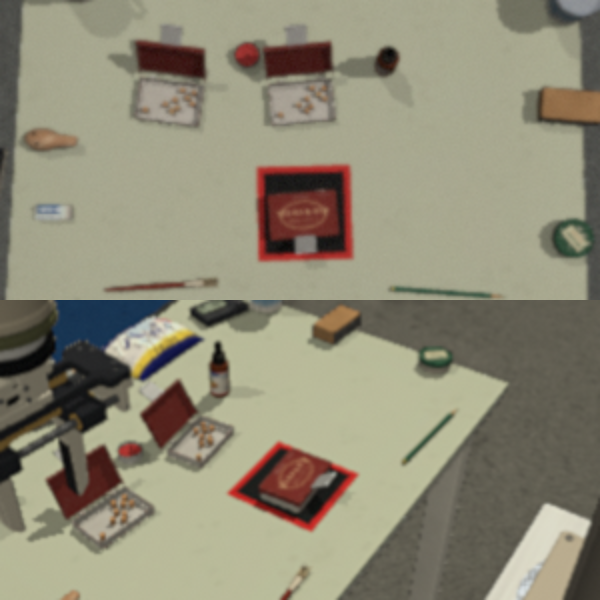

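The picture shows both free tins wide open in place, at (168,100) and (300,100). The stuck tin lies shut on the mat within 3 mm of its centre, and nothing else has moved. I hand the job in.

```bash
python3 -c "
from plant import robot
print(robot.close_job())"
```

```text
the job is handed in; nothing more can be done
None
```

I handed the job in at about 15 s: the middle and left tins were free and stand in place with their lids thrown right back, and the right tin was stuck and lies shut within about 3 mm of the mat's centre.

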